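# Shim the rocking printer

## Robot

A 6-joint arm with a two-finger parallel gripper is mounted at the origin on the work surface. World frame = base frame: x ahead of the robot, y to its left, z up, the work surface at z = 0. Lengths are in m, angles in degrees, forces in N, time in s.
With the tool pointing down it reaches from about 0.3 to 0.75 m from the base axis. Payload 8.5 kg.
Tool frame: the origin (TCP) lies on the centre line of the jaws, within the pads' length; the fingertips stand 25 mm ahead of it and the grasp point (between the pads) lies 6 mm ahead of it; z points along the fingers, y is the direction in which the jaws open and shut (so a half turn about z gives the same grasp; the last joint's range is limited). The gripper opens to 85 mm and grips with 20 to 120 N. Pads are 22 mm wide; open, the fingers measure 114 mm over their backs; the gripper's body (76 mm by 85 mm) begins 54 mm behind the grasp point. The pads swing forward as they close: fully open they stand 13 mm farther back than shut.
Start: joints at [-83.268, 21.807, 74.336, -0, 83.858, -12.336], TCP at [0.18, -0.52, 0.256] pointing down, gripper open.
Joint ranges: [-178.18, 178.18], [-50.72, 133.34], [12.68, 142.11], [-81.47, 261.47], [9.98, 163.14], [-165.26, 165.26]. Speed limits (degrees/s): [136.94, 136.94, 180, 180, 180, 180].

## Interface

Orientations are given as a 3x3 rotation matrix whose columns are the frame's x, y, z axes.
In Python, from rig import readout, eyes, workorder gives the robot as it stands. The module is installed in compiled form; this text tells all that it offers.
- The arm moves only by the tool apply_moves, never from a script. Its arguments are lists of equal length, an entry for each row: "claw": the opening in per cent of the stroke, from 0 (shut) to 100 (fully open); "slide": the shift along the tool's x, y, z in units of 50 mm (1.0 is 50 mm), a list of three; "spin": the turn about the tool's z in units of 5 degrees (1.0 is 5 degrees). A call has 1 to 12 rows; each row shifts and turns the commanded pose from where the row before left it, along the tool's axes as they then stand; what a row does not reach is not made up. A row lasts 1/8 s, in which the tool goes at most 62.5 mm and 10.7 degrees, less where a joint would pass 70% of its speed; a pose out of reach is approached as far as the arm can. A call is refused whole if a number of a shift passes 1 or a number of a turn 1, either way. A call with a gripper value outside its range is refused whole. The fingers move at their own pace and stop on an object; "squeeze" is the grip in N (left out, the last holds). Time passes only in rows, so rows that do not move let the fingers close. It gives the time, the measured TCP pose, the force and the opening at its end, in the units of the state.
- readout.observe(): the state, without advancing time (a new reading comes with each control period).
- eyes.get_image(name): name is "scene" or "side" or "wrist"; returns a dict with "color" (420x560x3 uint8, red, green, blue), "camera_matrix" (3x3 intrinsics, pixels), "eye" and "attitude" of the camera in the world. Camera axes: x right, y down, z forward; pixel columns grow to the right and rows downward; lengths in m; the calibration is good to about 2 mm. A picture is of the moment at which its call begins. There is no depth.
- workorder.sign_off(): hands the job in, once; it reports no verdict.
The state is a dict: "time_s": time; "joint_positions": joint angles; "qd": joint speeds; "joint_efforts": joint torques, N m; "position": TCP position; "eef_rot": TCP orientation; "ft_force": force on the tool from outside, world axes, zero at the start; "ft_torque": the same for the moment, N m; "opening": opening from 0.0 (shut) to 1.0 (fully open).
Only numpy, scipy, OpenCV 4.12 (cv2) and the standard library are available. Lean on these libraries where they do the work, as an engineer would, in place of code of your own. Each camera call takes 0.05 s, during which the arm holds its last target. There are 200 camera calls.

## Task

The small desktop 3D printer rocks because its orange corner foot has lost its rubber pad. Push the yellow wedge along the bench, thin end first, under the orange foot until the printer stands level and no longer rocks, then take the hand away. Only push the wedge, never pick it up; do not touch the printer, shove it along the bench or disturb the things lying around.

Things in the scene. Friction and masses are not known exactly. Their poses are not given: they have to be found in the camera images.
- printer: desktop 3D printer, about 2.8 kg, loose: square base frame 250 x 250 mm, 30 to 60 mm above the bench; column with spool on its +y side, 375 mm high; panel jutting 55 mm out on its +x side. Three feet have rubber pads. Origin: middle of the base, at bench level; z is up when level. At the start it leans 3.3 degrees down to the orange foot, which then touches the bench
- short_foot (a point): lowest point of the orange foot, a dome of 12 mm radius, 9 mm shorter than the others, at x +110, y -110 mm of the printer, 15 mm in from the frame's outer sides there; the frame's corner above it is orange too, a motor beside it is 100 mm high. When the printer stands level this point is 9 mm above the bench
- wedge: loose yellow wedge, 90 g, 120 mm long, 46 mm wide, its flat underside on the bench; 2 mm thick at the thin end, growing evenly to 22 mm at the upright blunt end. Origin: middle of the underside; +x points to the thin end, 60 mm away; y across. Under the foot it takes 5 to 10 N of push, about twice that once the printer is level; it stays by friction when let go
- stripe (a point): middle of the black stripe across the wedge's sloping top, 42 mm from the thin end, where it is 9 mm thick. With the orange foot's middle over the stripe the printer is level; less far in, it still leans to that foot; pushed on after that, the wedge jams and shoves the whole printer along
- glue: blue glue stick standing upright, loose, 32 mm across, 95 mm high, origin at its foot; leave alone
- gear: red printed gear lying flat, loose, 57 mm across, 20 mm high, origin in the middle of its underside; leave alone
- driver: screwdriver lying on the bench, loose, 170 mm long along its x axis; leave alone
There are look-alikes about, which are no part of the job. Of the things like the wedge, leave any that is pink or red; of the rest the smaller one is meant.

How it is judged (in metres and radians):
At the end, for the whole second after the job is handed in: The printer stands level within half a degree (0.0087 rad), the orange foot rests on the top of the wedge (at least 1 N), the wedge lies flat on the bench, and all is at rest (angle between printer's own z axis and vertical below 0.0087 rad and contact force between wedge and printer above 1 N and x of short_foot in the frame of wedge between -0.05 and 0.055 m and y of short_foot in the frame of wedge between -0.023 and 0.023 m and angle between wedge's own z axis and vertical below 0.03 rad and linear speed of wedge below 0.01 m/s and angular speed of printer below 0.05 rad/s); the robot touches nothing.
It fails at once if the wedge is lifted off the bench (more than 10 mm) or tipped up (height (world z) of wedge above 0.01 m or angle between wedge's own z axis and vertical above 0.25 rad).
It fails at once if the robot touches the printer (contact force between any of the arm, the fingers and printer above 0.5 N).
It fails at once if the printer is shoved along the bench by more than 20 mm (distance of printer from where it was at the start of the episode above 0.02 m).
It fails at once if glue stick, gear or screwdriver is moved by more than 15 mm (distance of any of glue, gear, driver from where it was at the start of the episode above 0.015 m).
It also fails if it takes over 51 s, if anything falls off the work surface, if the arm or the gripper's body presses on something with over 40 N, if the wrist force passes 120 N, or if a joint passes its speed limit or range.

## Working session

There is one attempt and no reset: what is moved stays moved. The work goes in short steps, Python scripts to look and compute and a tool call to move; the robot and the scene stay as the last step left them, time stands still between calls to the robot, and variables do not carry over. Pictures are saved under pics/ and viewed, about 8 in all and at most 12, crops included, and the job is handed in when it is done.

Besides the shell and the picture viewer there is one more tool, called after "Request:" as name([rows], argument=value, ...), one row to a line, values as JSON. apply_moves: Moves the arm, as the interface text tells. Its arguments: {"type":"object","properties":{"claw":{"type":"array","items":{"type":"number"}},"slide":{"type":"array","items":{"type":"array","items":{"type":"number"}}},"spin":{"type":"array","items":{"type":"number"}},"squeeze":{"type":"number"}},"required":["claw","slide","spin"]}

```bash
mkdir -p pics
cat > h.py <<'E'
import numpy as np, cv2
from rig import readout, eyes, workorder
def snap(n,tag):
    d=eyes.get_image(n); cv2.imwrite(f'pics/{tag}.png',d['color'][:,:,::-1]); np.savez(f'pics/{tag}.npz',**d); return d
def ray(d,u,v,z):
    K,R,e=map(np.array,(d['camera_matrix'],d['attitude'],d['eye']))
    w=R@np.linalg.solve(K,[u,v,1.]); return e+w*(z-e[2])/w[2]
def proj(d,p):
    q=np.array(d['attitude']).T@(np.array(p)-np.array(d['eye'])); q=np.array(d['camera_matrix'])@q; return q[:2]/q[2]
E
python3 - <<'E'
from h import *
for n in('scene','side'):
    d=snap(n,n+'0'); print(n,d['eye'],np.round(d['attitude'],3).tolist(),d['camera_matrix'][0])
s=readout.observe(); print(s['position'],np.round(s['eef_rot'],3),s['ft_force'])
E
```

```text
scene [1.17840986 0.85675259 0.75568138] [[-0.829, 0.318, -0.46], [0.559, 0.476, -0.679], [0.003, -0.82, -0.572]] [545.26331361   0.         286.02786031]
side [0.80805684 0.66112691 0.53071391] [[-0.949, 0.191, -0.25], [0.315, 0.55, -0.774], [-0.011, -0.813, -0.582]] [429.54248421   0.         276.74958497]
[ 0.17964248 -0.51960853  0.25577811] [[ 0.945  0.327 -0.   ]
 [ 0.327 -0.945  0.001]
 [ 0.    -0.001 -1.   ]] [-0.06678258  0.66506117 -0.58783049]
```

View pics/scene0.png

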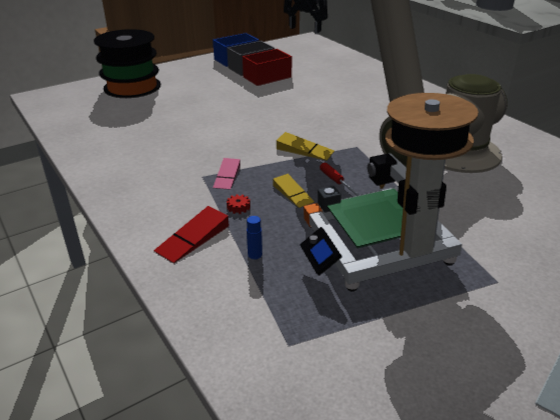

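View pics/side0.png

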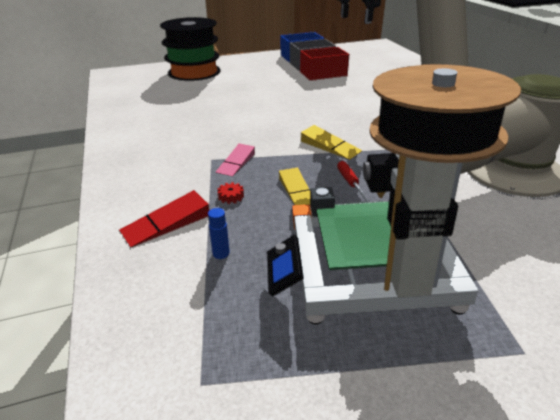

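The scene view shows the printer at (390,220) with its orange corner at (312,213). There is a nearer yellow wedge at (293,190) and a larger-looking yellow one at (305,147). The gear is at (238,204), the glue at (254,238) and the driver at (335,175). The side view agrees: near wedge at (296,186), orange corner at (300,211).

Run:
```python
from h import *
for n in('scene','side'):
    d=dict(np.load(f'pics/{n}0.npz')); hsv=cv2.cvtColor(d['color'],cv2.COLOR_RGB2HSV)
    for nm,lo,hi in(('yel',(19,110,60),(32,255,255)),('orange',(5,170,120),(16,255,255))):
        m=cv2.inRange(hsv,lo,hi)
        for c in cv2.findContours(m,cv2.RETR_EXTERNAL,cv2.CHAIN_APPROX_NONE)[0]:
            if cv2.contourArea(c)<25: continue
            x,y,w,h=cv2.boundingRect(c)
            if y<120 or y>260: continue
            z=.012 if nm=='yel' else .05
            P=np.float32([ray(d,*p[0],z)[:2] for p in c])
            print(n,nm,(x,y,w,h),cv2.contourArea(c),np.round(cv2.minAreaRect(P)[:2],3).tolist(),round(cv2.minAreaRect(P)[2],1))
    crop=d['color'][120:280,200:400] if n=='scene' else d['color'][130:290,200:400]
    cv2.imwrite(f'pics/{n}c.png',cv2.resize(crop,None,fx=4,fy=3.75,interpolation=cv2.INTER_CUBIC)[:,:,::-1])
```

```text
scene yel (273, 174, 41, 34) 571.0 [[0.522, -0.09], [0.151, 0.057]] 83.4
scene yel (277, 132, 57, 28) 750.0 [[0.372, -0.259], [0.095, 0.192]] 16.8
scene orange (304, 204, 15, 10) 86.0 [[0.559, 0.047], [0.033, 0.032]] 75.4
side yel (279, 168, 32, 37) 718.5 [[0.522, -0.092], [0.148, 0.053]] 85.0
side yel (302, 125, 59, 34) 867.0 [[0.372, -0.26], [0.09, 0.197]] 19.3
side orange (293, 204, 18, 12) 136.0 [[0.561, 0.046], [0.032, 0.035]] 81.6
```

View pics/scenec.png

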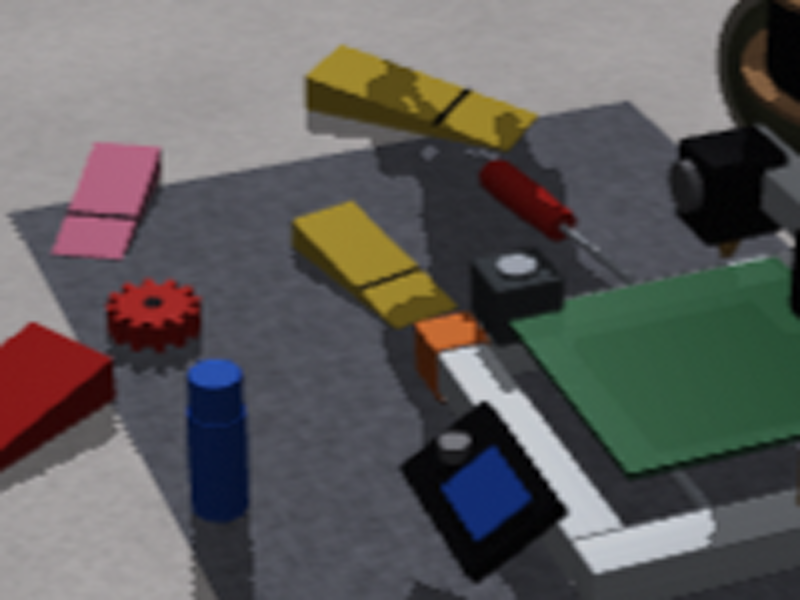

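View pics/sidec.png

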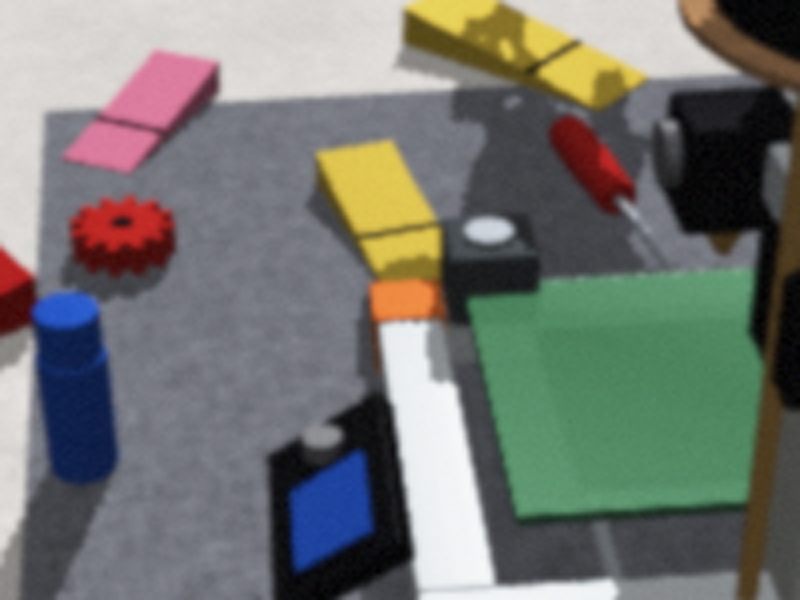

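Run:
```python
from h import *
S=dict(np.load('pics/scene0.npz'));T=dict(np.load('pics/side0.npz'))
s=lambda x,y:(S,200+x/4-.4,120+y/3.75-.4); t=lambda x,y:(T,200+x/4-.4,130+y/3.75-.4)
for nm,z,pts in(('blunt',.022,[s(292,222),s(352,202),t(316,153),t(392,140)]),('stripe',.009,[s(362,287),s(424,266),t(362,237),t(440,222)]),
  ('thin',.002,[s(398,327),s(457,304),t(378,275)]),('orange',.051,[s(415,322),s(468,314),s(440,350),s(487,340),t(370,283),t(443,280),t(380,320),t(443,318)]),
  ('frame+x edge top far/near',.055,[s(440,350),s(590,572),t(380,320),t(418,590)]),('frame inner',.055,[s(487,340),s(622,525),t(443,318),t(493,583)])):
    print(nm,[np.round(ray(a,u,v,z)[:2]*1000).tolist() for a,u,v in pts])
def tri(a,b):
    A=[];B=[]
    for d,u,v in(a,b):
        w=np.array(d['attitude'])@np.linalg.solve(d['camera_matrix'],[u,v,1.]);w/=np.linalg.norm(w);M=np.eye(3)-np.outer(w,w);A.append(M);B.append(M@d['eye'])
    return np.round(np.linalg.lstsq(np.vstack(A),np.hstack(B),rcond=None)[0]*1000)
print(tri(s(415,322),t(370,283)),tri(s(440,350),t(380,320)))
```

```text
blunt [[541.0, -147.0], [494.0, -147.0], [541.0, -149.0], [494.0, -149.0]]
stripe [[538.0, -72.0], [491.0, -71.0], [540.0, -71.0], [494.0, -72.0]]
thin [[540.0, -30.0], [494.0, -31.0], [542.0, -41.0]]
orange [[570.0, 29.0], [540.0, 39.0], [576.0, 61.0], [548.0, 67.0], [573.0, 29.0], [539.0, 38.0], [579.0, 60.0], [551.0, 69.0]]
frame+x edge top far/near [[579.0, 65.0], [635.0, 266.0], [581.0, 66.0], [630.0, 240.0]]
frame inner [[551.0, 72.0], [598.0, 246.0], [553.0, 74.0], [602.0, 246.0]]
[575.  36.  56.] [583.  70.  59.]
```

Request:
apply_moves([
  [0,0,0],
  [0,0,0],
  [0,0,0],
  [0,0,0],
  [0.7,-1,0],
  [0.7,-1,0],
  [0.7,-1,0],
  [0.7,-1,0],
  [0.7,-1,0],
  [0.7,-1,0],
  [0.7,-1,0],
  [0.6,-1,0],
], claw=[35,35,35,35,35,35,35,35,35,35,35,35], spin=[0.95,0.95,0.95,0.97,0,0,0,0,0,0,0,0])

```text
time_s: 1.6
position: [0.4558, -0.1181, 0.2562]
eef_rot: [[1.0, -0.0, -0.0], [-0.0, -1.0, 0.0], [-0.0, -0.0, -1.0]]
ft_force: [-0.2, -0.5, 0.1]
opening: 0.347
```

Run:
```python
from h import *
s=readout.observe(); print(s['time_s'],s['position'],np.round(s['eef_rot'],3).tolist(),s['opening'],s['ft_force'])
d=snap('wrist','w0'); print(d['eye'],np.round(d['attitude'],3).tolist())
cv2.imwrite('pics/w0b.png',cv2.resize(d['color'],(800,600),interpolation=cv2.INTER_CUBIC)[:,:,::-1])
S=dict(np.load('pics/scene0.npz'));q=lambda x,y,z:np.round(ray(S,200+x/4,120+y/3.75,z)[:2]*1000)
print('driver',q(490,180,.012),q(565,225,.012),q(630,280,.005),'motor top',q(470,262,.092),q(530,250,.092),q(475,285,.092),q(562,280,.092),'gear',q(153,310,.02))
```

```text
1.6 [ 0.45576282 -0.11807698  0.25617316] [[1.0, -0.0, -0.0], [-0.0, -1.0, 0.0], [-0.0, -0.0, -1.0]] 0.3473594118263056 [-0.15211927 -0.51448627  0.13889491]
[ 0.52869224 -0.11804207  0.37395305] [[-0.0, -0.96, -0.28], [-1.0, 0.0, -0.0], [0.0, 0.28, -0.96]]
driver [ 391. -133.] [388. -57.] [390.  11.] motor top [543.  44.] [507.  53.] [556.  66.] [513.  88.] gear [ 667. -104.]
```

View pics/w0b.png

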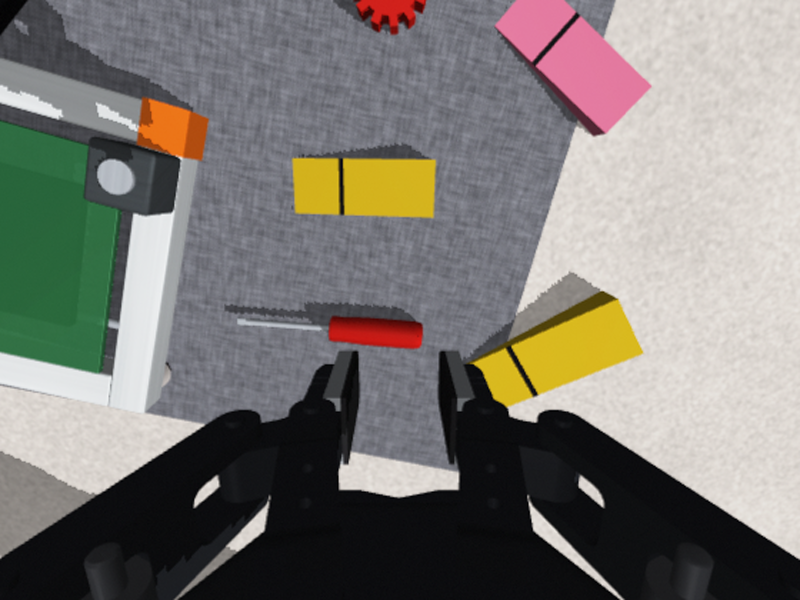

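The wrist picture shows the wedge with corners (293,158), (435,160), (433,217), (294,213) and its stripe at x≈342. The orange block has its top outer corner near (193,115) and lower corner near (207,119). The driver lies at (330,328), clear of the wedge's near side.

Run:
```python
from h import *
d=dict(np.load('pics/w0.npz'))
q=lambda x,y,z:np.round(ray(d,x*.7-.2,y*.7-.2,z)[:2]*1000)
print('wedge thin',q(293,158,.002),q(294,213,.002),'stripe',q(342,158,.009),q(342,215,.009),'blunt',q(435,160,.022),q(433,217,.022))
print('corner top',q(193,115,.05),'bot',q(207,119,.021),'frame -y top edge',q(193,115,.05),q(178,158,.05),q(147,411,.065),'bottom',q(204,160,.021))
print('driver',q(330,330,.015),q(420,320,.015),q(420,348,.015),q(240,322,.004))
c=d['color'][60:125,80:160]; cv2.imwrite('pics/w0c.png',cv2.resize(c,None,fx=8,fy=8,interpolation=cv2.INTER_CUBIC)[:,:,::-1])
```

```text
wedge thin [544. -29.] [498. -26.] stripe [544. -71.] [497. -69.] blunt [ 542. -147.] [ 496. -147.]
corner top [571.  30.] bot [572.  32.] frame -y top edge [571.  30.] [542.  45.] [340.  94.] bottom [542.  39.]
driver [393. -55.] [ 403. -138.] [ 375. -138.] [397.  31.]
```

View pics/w0c.png

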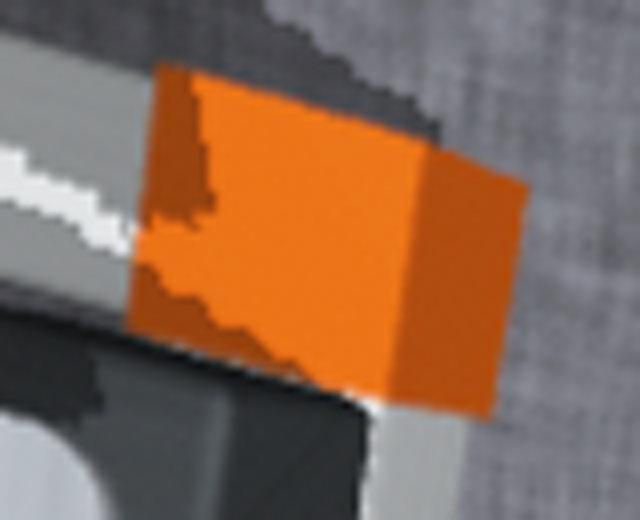

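Request:
apply_moves([
  [0,0,0.8],
  [0,0,0.9],
  [0,0,0.9],
  [0,0,0.9],
  [0,0,0.5],
  [0,0,0.3],
  [0,0,0.24],
  [0,0,0],
], claw=[35,35,35,35,35,35,35,35], spin=[0,0,0,0,0,0,0,0])

```text
time_s: 2.65
position: [0.4546, -0.1199, 0.0288]
eef_rot: [[1.0, -0.001, -0.001], [-0.001, -1.0, 0.001], [-0.001, -0.001, -1.0]]
ft_force: [0.1, 0.2, -0.0]
opening: 0.35
```

Request:
apply_moves([
  [0.3,0,0],
  [0.22,0,0],
  [0.1,0,0],
  [0.12,0,0],
  [0.12,0,0],
  [0.12,0,0],
  [0.12,0,0],
  [0.12,0,0],
  [0.1,0,0],
  [0.08,0,0],
  [0.06,0,0],
  [0,0,0],
], claw=[35,35,35,35,35,35,35,35,35,35,35,35], spin=[0,0,0,0,0,0,0,0,0,0,0,0])

```text
time_s: 4.15
position: [0.5281, -0.12, 0.0293]
eef_rot: [[1.0, -0.001, 0.0], [-0.001, -1.0, -0.0], [0.0, 0.0, -1.0]]
ft_force: [0.5, 0.6, 0.3]
opening: 0.349
```

```bash
cat > wedge.py <<'E'
from h import *
def wedge(tag,n='scene'):
    d=snap(n,tag); hsv=cv2.cvtColor(d['color'],cv2.COLOR_RGB2HSV); m=cv2.inRange(hsv,(19,110,60),(32,255,255))
    if n!='wrist': m[:165]=0
    return d,m
E
python3 - <<'E'
from wedge import *
d=snap('wrist','w1'); cv2.imwrite('pics/w1b.png',cv2.resize(d['color'],(800,600),interpolation=cv2.INTER_CUBIC)[:,:,::-1]); print(readout.observe()['time_s'])
E
```

```text
4.2
```

View pics/w1b.png

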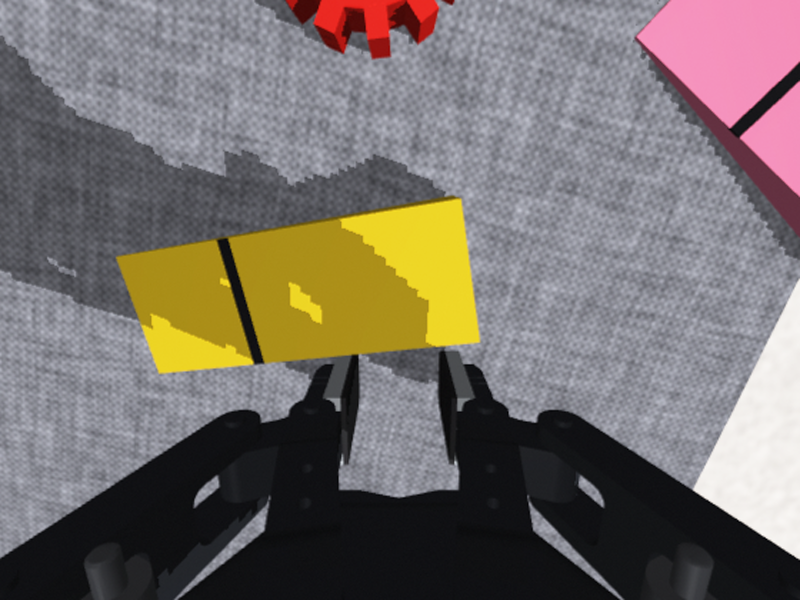

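The wedge now lies with corners at (117,257), (460,198), (480,343), (160,373) and its stripe from (223,240) to (258,362).

Run:
```python
from h import *
d=dict(np.load('pics/w1.npz'))
q=lambda x,y,z:ray(d,x*.7-.2,y*.7-.2,z)[:2]*1000
a,b=q(117,257,.002),q(160,373,.002);s,t=q(223,240,.009),q(258,362,.009);e,f=q(460,198,.022),q(480,343,.022)
print(*map(np.round,(a,b,s,t,e,f)))
T,M,B=(a+b)/2,(s+t)/2,(e+f)/2; v=T-B; print(T,M,B,np.degrees(np.arctan2(v[1],v[0])))
```

```text
[574. -20.] [529. -28.] [581. -62.] [537. -69.] [ 595. -138.] [ 549. -146.]
[551.3333353  -24.44872432] [558.76430406 -65.33694975] [ 572.21973883 -142.21345271] 100.05722828777992
```

Request:
apply_moves([
  [-0.3,0,0],
  [-0.3,0,0],
  [0,-0.5,0],
  [0,-0.5,0],
  [0,0,0],
  [0.25,0,0],
  [0.15,0,0],
  [0.08,0,0],
  [0.08,0,0],
  [0.06,0,0],
  [0.06,0,0],
  [0,0,0],
], claw=[35,0,0,0,0,0,0,0,0,0,0,0], spin=[0,0,0,0,0,0,0,0,0,0,0,0])

```text
time_s: 5.7
position: [0.5321, -0.07, 0.0293]
eef_rot: [[1.0, -0.001, 0.0], [-0.001, -1.0, -0.0], [0.0, 0.0, -1.0]]
ft_force: [-1.2, -0.1, -1.1]
opening: 0.001
```

Run:
```python
from h import *
d=snap('wrist','w2'); hsv=cv2.cvtColor(d['color'],cv2.COLOR_RGB2HSV); m=cv2.inRange(hsv,(19,110,60),(32,255,255))
m=cv2.morphologyEx(m,cv2.MORPH_CLOSE,np.ones((13,13)))
c=max(cv2.findContours(m,0,2)[0],key=cv2.contourArea)
p=cv2.approxPolyDP(c,6,True)[:,0]; print(p.tolist())
for x,y in p: print([np.round(ray(d,x,y,z)[:2]*1000).tolist() for z in(.002,.022)])
```

```text
[[452, 143], [185, 159], [199, 244], [443, 243]]
[[596.0, -155.0], [597.0, -143.0]]
[[588.0, -24.0], [591.0, -30.0]]
[[543.0, -27.0], [551.0, -33.0]]
[[543.0, -158.0], [552.0, -146.0]]
```

Request:
apply_moves([
  [-0.3,0,0],
  [0,0,-0.8],
  [0,0,-0.8],
  [0.6,0.7,0],
  [0.6,0.7,0],
  [0,0.7,0],
  [0,0,0],
  [0,0,0],
  [0,0,0],
  [0,0,0],
], claw=[0,0,25,25,25,25,25,25,25,25], spin=[0,0,0,0,0,0,1,1,1,1])

```text
time_s: 7.0
position: [0.5767, -0.175, 0.1093]
eef_rot: [[0.938, -0.345, -0.0], [-0.345, -0.938, 0.0], [-0.0, -0.0, -1.0]]
ft_force: [0.2, 0.6, -0.2]
opening: 0.252
```

```bash
python3 -c "
from h import *
print(readout.observe()['joint_positions'])"
```

```text
[-2.81229953e+01  3.47924811e+01  7.77067261e+01 -2.55425224e-04
  6.75114154e+01  8.20782208e+01]
```

Request:
apply_moves([
  [0,0,0],
  [0,0,0],
  [0,0,0],
  [0,0,0],
  [0,0,0],
  [0,0,0],
  [0,0,0],
  [0,0,0],
  [0,0,0],
  [0,0,0],
  [0,0,0],
  [0,0,0],
], claw=[25,25,25,25,25,25,25,25,25,25,25,25], spin=[1,1,1,1,1,1,1,1,1,1,1,1])

```text
time_s: 8.5
position: [0.5767, -0.175, 0.1093]
eef_rot: [[0.17, -0.985, -0.0], [-0.985, -0.17, 0.0], [-0.0, 0.0, -1.0]]
ft_force: [1.0, 0.9, -0.1]
opening: 0.248
```

Request:
apply_moves([
  [0,0,0],
  [0,0,0],
  [0,0,0.6],
  [0,0,0.6],
  [0,0,0.4],
  [0,0,0],
], claw=[25,25,25,25,25,25], spin=[0.55,0.55,0,0,0,0])

```text
time_s: 9.25
position: [0.5761, -0.1747, 0.0281]
eef_rot: [[0.078, -0.997, -0.003], [-0.997, -0.078, 0.001], [-0.002, 0.003, -1.0]]
ft_force: [0.0, 0.2, 0.1]
opening: 0.254
```

Request:
apply_moves([
  [-0.2,0,0],
  [-0.12,0,0],
  [-0.1,0,0],
  [-0.12,0,0],
  [-0.16,0,0],
  [-0.16,0,0],
  [-0.16,0,0],
  [-0.16,0,0],
  [-0.14,0,0],
  [-0.1,0,0],
  [-0.08,0,0],
  [0,0,0],
], claw=[25,25,25,25,25,25,25,25,25,25,25,25], spin=[0,0,0,0,0,0,0,0,0,0,0,0])

```text
time_s: 10.75
position: [0.5709, -0.0999, 0.0293]
eef_rot: [[0.078, -0.997, -0.0], [-0.997, -0.078, 0.0], [-0.0, 0.0, -1.0]]
ft_force: [-0.6, 0.6, 0.0]
opening: 0.252
```

Run:
```python
from h import *
a=snap('scene','s1')['color'][150:260,230:370];b=snap('side','t1')['color'][150:260,230:370]
cv2.imwrite('pics/j1.png',cv2.resize(np.vstack([a,b])[:,:,::-1],None,fx=2.7,fy=2.7,interpolation=cv2.INTER_CUBIC) if 0 else cv2.resize(np.hstack([a,b])[:,:,::-1],(800,314),interpolation=cv2.INTER_CUBIC))
print(readout.observe()['joint_positions'][5])
```

```text
153.87758585554516
```

View pics/j1.png

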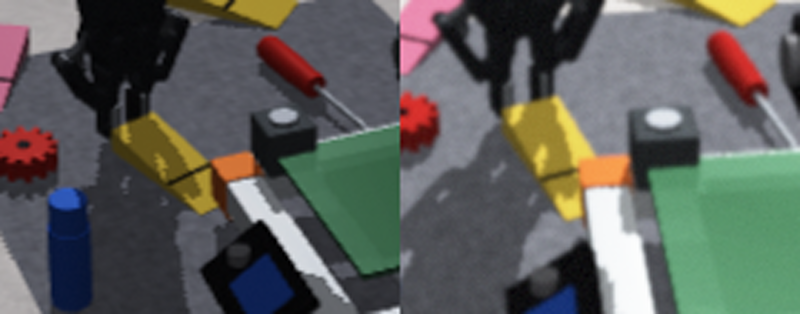

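Both views show the wedge squarely ahead of the fingers with its thin end just reaching under the orange corner. Scene stripe runs from (170,185) to (212,163), and the thin left corner is at (205,213).

Run:
```python
from h import *
for n,P in(('s1',[(112,133,.022),(152,112,.022),(168,185,.009),(212,163,.009),(205,213,.002)]),('t1',[(103,107,.022),(158,97,.022),(139,180,.009),(180,167,.009),(170,220,.002)])):
    d=dict(np.load(f'pics/{n}.npz'))
    print([np.round(ray(d,230+x/2.857-.3,150+y/2.857-.3,z)[:2]*1000).tolist() for x,y,z in P])
```

```text
[[592.0, -84.0], [545.0, -93.0], [585.0, -9.0], [536.0, -15.0], [576.0, 32.0]]
[[590.0, -91.0], [545.0, -90.0], [588.0, -10.0], [555.0, -15.0], [579.0, 32.0]]
```

Request:
apply_moves([
  [-0.1,0,0],
  [-0.1,0,0],
  [-0.1,0,0],
  [-0.1,0,0],
  [-0.1,0,0],
  [-0.1,0,0],
  [-0.1,0,0],
  [-0.1,0,0],
  [-0.1,0,0],
  [0,0,0],
], claw=[25,25,25,25,25,25,25,25,25,25], spin=[0,0,0,0,0,0,0,0,0,0])

```text
time_s: 12.1
position: [0.568, -0.0558, 0.0296]
eef_rot: [[0.078, -0.997, 0.001], [-0.997, -0.078, -0.001], [0.001, -0.001, -1.0]]
ft_force: [1.4, -4.1, 0.1]
opening: 0.249
```

Run:
```python
from h import *
a=snap('scene','s2')['color'][150:260,230:370];b=snap('side','t2')['color'][150:260,230:370]
cv2.imwrite('pics/j2.png',cv2.resize(np.hstack([a,b])[:,:,::-1],(800,314),interpolation=cv2.INTER_CUBIC))
print(readout.observe()['joint_positions'][5])
```

```text
158.07581673962437
```

View pics/j2.png

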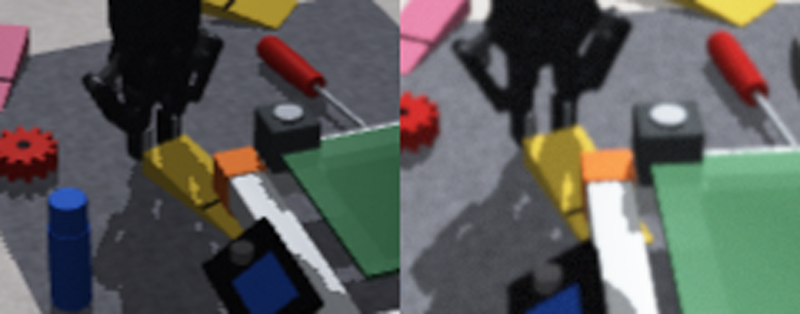

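The foot is on the wedge (about 4 N) and the orange corner has risen slightly. I'll go on in small steps and watch the force.

Request:
apply_moves([
  [-0.05,0,0],
  [-0.05,0,0],
  [-0.05,0,0],
  [-0.05,0,0],
  [0,0,0],
], claw=[25,25,25,25,25], spin=[0,0,0,0,0])

```text
time_s: 12.82
position: [0.5671, -0.0459, 0.0296]
eef_rot: [[0.078, -0.997, 0.001], [-0.997, -0.078, -0.001], [0.001, -0.001, -1.0]]
ft_force: [1.5, -4.4, 0.7]
opening: 0.248
```

Request:
apply_moves([
  [-0.04,0,0],
  [-0.04,0,0],
  [0,0,0],
], claw=[25,25,25], spin=[0,0,0])

```text
time_s: 13.2
position: [0.5668, -0.042, 0.0296]
eef_rot: [[0.078, -0.997, 0.001], [-0.997, -0.078, -0.001], [0.001, -0.001, -1.0]]
ft_force: [0.2, -5.6, 2.3]
opening: 0.247
```

```bash
cat > m.py <<'E'
from h import *
import sys
k=sys.argv[1]
a0=dict(np.load('pics/scene0.npz'));b0=dict(np.load('pics/side0.npz'))
a=snap('scene','s'+k);b=snap('side','t'+k)
for nm,p,q in(('scene',a0,a),('side',b0,b)):
    for nm2,lo,hi in(('orange',(5,170,120),(16,255,255)),('green',(60,60,40),(85,255,255))):
        o=[]
        for d in(p,q):
            m=cv2.inRange(cv2.cvtColor(d['color'],cv2.COLOR_RGB2HSV),lo,hi); m[:180]=0;m[260 if nm=='side' else 225 if nm2=='orange' else 260:]=0
            if nm2=='orange': m[:,325:]=0
            M=cv2.moments(m,True); x,y,w,h=cv2.boundingRect(m); o.append((round(M['m10']/M['m00'],1),round(M['m01']/M['m00'],1),x,y,w,h))
        print(nm,nm2,o)
c=[d['color'][150:260,230:370] for d in(a,b)]
cv2.imwrite(f'pics/j{k}.png',cv2.resize(np.hstack(c)[:,:,::-1],(800,314),interpolation=cv2.INTER_CUBIC))
E
python3 m.py 3
```

```text
scene orange [(311.5, 208.0, 304, 204, 15, 10), (313.1, 205.4, 305, 201, 16, 10)]
scene green [(369.7, 216.3, 327, 189, 76, 57), (372.2, 216.5, 329, 189, 78, 58)]
side orange [(300.9, 209.2, 293, 204, 18, 12), (301.1, 207.3, 294, 203, 18, 10)]
side green [(355.1, 230.8, 316, 202, 75, 58), (358.6, 230.5, 318, 202, 79, 58)]
```

View pics/j3.png

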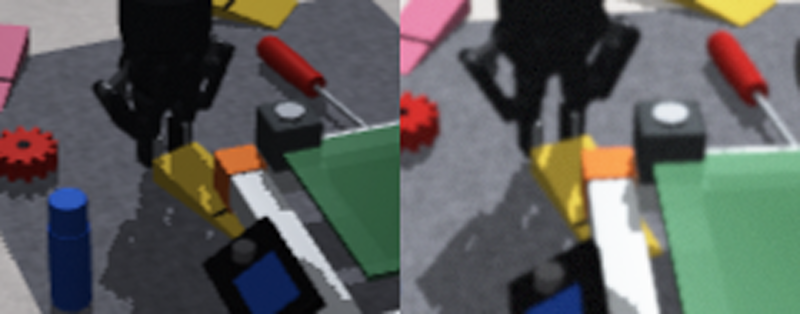

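The orange corner has risen by about 2.6 px (scene), with the stripe still just short of the foot. For a sharper tilt reading I'll track the spool hub at the top of the column, which moves about 20 mm between leaning and level.

```bash
cat > tilt.py <<'E'
from h import *
import sys
from scipy.spatial.transform import Rotation as Ro
def tri(L):
    A=[];B=[]
    for d,(u,v) in L:
        w=d['attitude']@np.linalg.solve(d['camera_matrix'],[u,v,1.]);w/=np.linalg.norm(w);M=np.eye(3)-np.outer(w,w);A.append(M);B.append(M@d['eye'])
    return np.linalg.lstsq(np.vstack(A),np.hstack(B),rcond=None)[0]
def run(k):
    L0=[];L1=[]
    for n,p,(u,v) in(('scene','s',(432,105)),('side','t',(444,78))):
        a=dict(np.load(f'pics/{n}0.npz'));b=dict(np.load(f'pics/{p}{k}.npz'))
        g=lambda d:cv2.resize(cv2.cvtColor(d['color'],cv2.COLOR_RGB2GRAY),None,fx=4,fy=4,interpolation=cv2.INTER_CUBIC)
        A,B=g(a),g(b); h=(44,28) if n=='scene' else (60,36); x,y=u*4,v*4; h=(h[0]*3//2,h[1]*3//2)
        t=A[y-h[1]:y+h[1],x-h[0]:x+h[0]]; r=cv2.matchTemplate(B,t,cv2.TM_CCOEFF_NORMED); _,s,_,loc=cv2.minMaxLoc(r)
        L0.append((a,(u,v)));L1.append((b,((loc[0]+h[0])/4,(loc[1]+h[1])/4)))
    H=tri(L0); c=np.array([.484,.186,0]); ax=np.array([.867,.5,0])
    # orange foot lies on the -y/+x side; raising it turns the top away from it
    f=np.array([.561,.051,0])-c; sg=np.sign(np.cross(ax,f)[2])
    print(k,'hub0',np.round(H,3),'moved mm',np.round((tri(L1)-H)*1000,1))
    for ang in(0,1,2,3.3,4):
        P=Ro.from_rotvec(-ax*np.radians(ang)*-1*1.0).apply(H-c)+c if 0 else Ro.from_rotvec(ax*np.radians(ang)*(1 if np.cross(ax,f)[2]>0 else -1)).apply(H-c)+c
        print(ang,np.round((P-H)*1000,1).tolist(),[np.round(proj(d,P)-proj(d,H),1).tolist() for d,_ in L0])
    print('seen',[np.round(np.subtract(m[1],o[1]),2).tolist() for m,o in zip(L1,L0)])
for k in sys.argv[1:]: run(k)
E
python3 tilt.py 2 3
```

```text
2 hub0 [0.495 0.285 0.373] moved mm [-6.4 12.1 -3. ]
0 [0.0, 0.0, 0.0] [[0.0, 0.0], [0.0, 0.0]]
1 [-3.3, 5.6, -1.5] [[3.7, 1.5], [5.6, 2.7]]
2 [-6.5, 11.3, -3.0] [[7.4, 3.1], [11.2, 5.5]]
3.3 [-10.7, 18.5, -5.2] [[12.2, 5.3], [18.4, 9.3]]
4 [-12.9, 22.4, -6.5] [[14.7, 6.5], [22.4, 11.5]]
seen [[7.75, 3.25], [11.5, 5.75]]
3 hub0 [0.495 0.285 0.373] moved mm [-8.5 17.2 -4.3]
0 [0.0, 0.0, 0.0] [[0.0, 0.0], [0.0, 0.0]]
1 [-3.3, 5.6, -1.5] [[3.7, 1.5], [5.6, 2.7]]
2 [-6.5, 11.3, -3.0] [[7.4, 3.1], [11.2, 5.5]]
3.3 [-10.7, 18.5, -5.2] [[12.2, 5.3], [18.4, 9.3]]
4 [-12.9, 22.4, -6.5] [[14.7, 6.5], [22.4, 11.5]]
seen [[10.75, 4.75], [16.0, 8.25]]
```

Tilt tracking works: about 2.9° of the 3.3° is recovered, gaining 0.061°/mm as the geometry predicts. About 6 mm remain.

Request:
apply_moves([
  [-0.04,0,0],
  [-0.04,0,0],
  [-0.02,0,0],
  [0,0,0],
], claw=[25,25,25,25], spin=[0,0,0,0])

```text
time_s: 13.8
position: [0.5665, -0.0374, 0.0296]
eef_rot: [[0.078, -0.997, 0.001], [-0.997, -0.078, -0.002], [0.002, -0.001, -1.0]]
ft_force: [1.6, -7.9, -0.2]
opening: 0.249
```

```bash
python3 m.py 4 >/dev/null; python3 tilt.py 4 | grep -v '^[1-3] '
```

```text
4 hub0 [0.495 0.285 0.373] moved mm [-9.9 18.1 -4.8]
0 [0.0, 0.0, 0.0] [[0.0, 0.0], [0.0, 0.0]]
3.3 [-10.7, 18.5, -5.2] [[12.2, 5.3], [18.4, 9.3]]
4 [-12.9, 22.4, -6.5] [[14.7, 6.5], [22.4, 11.5]]
seen [[11.75, 5.0], [17.5, 9.0]]
```

Request:
apply_moves([
  [-0.03,0,0],
  [-0.01,0,0],
  [0,0,0],
], claw=[25,25,25], spin=[0,0,0])

```text
time_s: 14.28
position: [0.5664, -0.0359, 0.0296]
eef_rot: [[0.078, -0.997, 0.001], [-0.997, -0.078, -0.003], [0.003, -0.001, -1.0]]
ft_force: [0.1, -11.5, 0.2]
opening: 0.249
```

Request:
apply_moves([
  [0.1,0,0],
  [0.2,0,0],
  [0.5,0,0],
  [0.5,0,0],
  [0.5,0,0],
  [0,0,-0.8],
  [0,0,-0.8],
  [0,0,-0.8],
  [0,0,0],
  [0,0,0],
], claw=[25,25,25,25,25,25,25,25,25,25], spin=[0,0,0,0,0,0,0,0,0,0])

```text
time_s: 15.52
position: [0.5724, -0.1241, 0.1484]
eef_rot: [[0.078, -0.997, -0.001], [-0.997, -0.078, 0.001], [-0.001, 0.001, -1.0]]
ft_force: [0.2, 0.1, -1.2]
opening: 0.246
```

```bash
python3 m.py 5 ; python3 tilt.py 5 | grep -v '^[1-3] '; python3 -c "
from h import *
d=snap('wrist','w5')"
```

```text
scene orange [(311.5, 208.0, 304, 204, 15, 10), (313.3, 205.1, 306, 201, 15, 10)]
scene green [(369.7, 216.3, 327, 189, 76, 57), (372.5, 216.5, 329, 189, 78, 58)]
side orange [(300.9, 209.2, 293, 204, 18, 12), (302.0, 206.6, 294, 202, 18, 11)]
side green [(355.1, 230.8, 316, 202, 75, 58), (359.0, 230.4, 318, 202, 80, 58)]
5 hub0 [0.495 0.285 0.373] moved mm [-10.1  18.6  -5.1]
0 [0.0, 0.0, 0.0] [[0.0, 0.0], [0.0, 0.0]]
3.3 [-10.7, 18.5, -5.2] [[12.2, 5.3], [18.4, 9.3]]
4 [-12.9, 22.4, -6.5] [[14.7, 6.5], [22.4, 11.5]]
seen [[12.0, 5.25], [18.0, 9.25]]
```

View pics/j5.png

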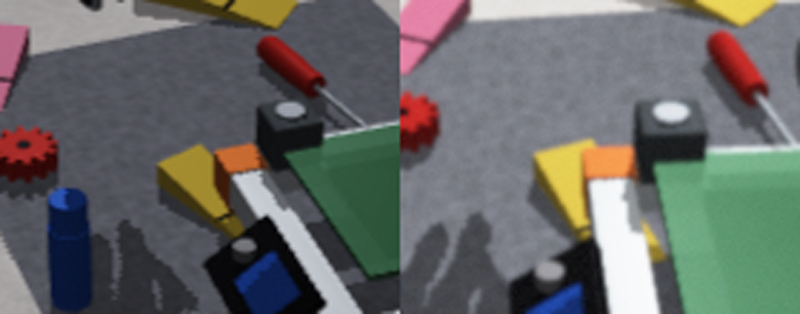

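The hand is clear, the wedge stayed under the orange foot, and the printer shows about 3.25° of the 3.3° recovered. Push force had doubled to 11.5 N, as expected at level. The gear, glue and driver have not moved. I'll wait briefly, check that it stays put, and hand in.

Request:
apply_moves([
  [0,0,0],
  [0,0,0],
  [0,0,0],
  [0,0,0],
  [0,0,0],
  [0,0,0],
  [0,0,0],
  [0,0,0],
], claw=[25,25,25,25,25,25,25,25], spin=[0,0,0,0,0,0,0,0])

```text
time_s: 16.68
position: [0.5729, -0.1242, 0.1493]
eef_rot: [[0.078, -0.997, -0.0], [-0.997, -0.078, 0.0], [-0.0, 0.0, -1.0]]
ft_force: [-0.4, 0.4, 0.7]
opening: 0.255
```

```bash
python3 m.py 6 >/dev/null; python3 tilt.py 6 | grep -E 'moved|seen'; python3 -c "
from h import *
workorder.sign_off(); print(readout.observe()['time_s'])"
```

```text
6 hub0 [0.495 0.285 0.373] moved mm [-10.1  18.6  -5.1]
seen [[12.0, 5.25], [18.0, 9.25]]
the job is handed in; nothing more can be done
the job is handed in; nothing more can be done
```

The printer is standing level on the yellow wedge, and I handed the job in at about 17 s of the 51 s allowed. I chose the smaller of the two yellow wedges, shifted it sideways, straightened it and pushed it thin end first under the orange foot, then backed the hand off and up.

**Last checks:**
- **Level:** tracking the spool hub in two cameras showed about 3.25° of the 3.3° lean recovered. It read the same before and after a one-second wait with the hand away.
- **Push force:** it rose from about 4–5 N to 11.5 N at the end, as expected once the printer is level.
- **Loose things:** the gear, glue stick and screwdriver looked unmoved by eye; I did not measure them.
- **Printer position:** I did not measure its shift along the bench directly. The hub's movement matched pure tilting to within about 1 mm.

The first sideways push turned the wedge by about 10°, and a second push brought it back to about 4° off its original direction. The contact force between wedge and foot was not measured, only inferred from the pushing force and the pictures. No check failed or disagreed.

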